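# Close and lock the battery hatch of the office backup unit

## Robot

A 7-joint arm with a two-finger parallel gripper is mounted at the origin on the work surface. World frame = base frame: x ahead of the robot, y to its left, z up, the work surface at z = 0. Lengths are in m, angles in rad, forces in N, time in s.
With the tool pointing down it reaches from about 0.425 to 0.825 m from the base axis. Payload 3.6 kg.
Tool frame: the origin (TCP) lies between the finger pads; the fingertips stand 8 mm ahead of it and the grasp point (between the pads) lies 11 mm behind it; z points along the fingers, y is the line along which they close (so a half turn about z gives the same grasp; the last joint's range is limited). The gripper opens to 85 mm and grips with 20 to 120 N. Pads are 22 mm wide; open, the fingers measure 114 mm over their backs; the gripper's body (76 mm by 85 mm) begins 54 mm behind the grasp point. The pads swing forward as they close: fully open they stand 13 mm farther back than shut.
Start: joints at [-1.29, 0.615, -0.013, 1.423, 0.008, 1.103, -0.04], TCP at [0.197, 0.619, 0.239] pointing down, gripper open.
Joint ranges: [-3.12, 3.12], [-0.3, 2.06], [-1.34, 1.32], [0.26, 2.42], [-1.36, 4.5], [0.01, 1.98], [-2.84, 2.84]. Speed limits (rad/s): [2.79, 2.79, 3.14, 3.14, 3.14, 3.14, 3.14].

## Interface

Orientations are given as a unit quaternion [w, x, y, z].
In Python, from station import manip gives the robot as it stands. The module is installed in compiled form; this text tells all that it offers.
- The arm moves only by the tool apply_moves, never from a script. Its argument "plan" is a list of rows, each a list of 7 numbers: the shift along the tool's x, y, z in mm, then the turn, a rotation vector about the tool's x, y, z in rad, then the opening in per cent of the stroke, from 0 (shut) to 100 (fully open). In form: [[tx, ty, tz, ax, ay, az, fingers], ...]. A call has 1 to 5 rows; each row shifts and turns the commanded pose from where the row before left it, along the tool's axes as they then stand; what a row does not reach is not made up. A row lasts 1/10 s, in which the tool goes at most 50 mm and 8.59 degrees, less where a joint would pass 70% of its speed; a pose out of reach is approached as far as the arm can. A call is refused whole if a number of a shift passes 50 or a number of a turn 0.15, either way. A call with a gripper value outside its range is refused whole. The fingers move at their own pace and stop on an object; "grip_force" is the grip in N (left out, the last holds). Time passes only in rows, so rows that do not move let the fingers close. It gives the time, the measured TCP pose, the force, the opening and the grip force at its end, in the units of the state.
- manip.state(): the state, without advancing time (a new reading comes with each control period).
- manip.camera(name): name is "side" or "top"; returns a dict with "pixels" (480x640x3 uint8, red, green, blue), "range_z" (480x640 float32, m along the optical axis (not along the pixel's ray), 0 where there is no reading), "fx", "fy", "cx", "cy" (pixels), "rvec" (rotation vector, rad) and "tvec" (3), from world to camera coordinates, as OpenCV has them. Camera axes: x right, y down, z forward; pixel columns grow to the right and rows downward; lengths in m; the calibration is good to about 2 mm. A picture is of the moment at which its call begins.
- manip.sign_off(): hands the job in; it is judged then, once.
The state is a dict: "time": time; "qpos": joint angles; "qvel": joint speeds; "tau": joint torques, N m; "ee_pos": TCP position; "ee_rot": TCP orientation; "force": force on the tool from outside, world axes, zero at the start; "moment": the same for the moment, N m; "gripper_width": finger opening in m; "grip_force": force on a finger pad.
Only numpy, scipy, OpenCV 4.12 (cv2) and the standard library are available. Lean on these libraries where they do the work, as an engineer would, in place of code of your own. Each camera call takes 0.05 s, during which the arm holds its last target. There are 200 camera calls.

## Task

The battery hatch on top of the black backup power unit on the desk has been left ajar. Push the hatch fully shut, then set a fingertip in the slot of its round lock and turn the lock clockwise, seen from above, a quarter turn to its stop so that the hatch is locked, and take the hand away. Leave the mouse, the tape roll and the pen cup where they are, and do not swing the hatch further open.

Things in the scene. Friction and masses are not known exactly. Their poses are not given: they have to be found in the camera images.
- ups: The backup power unit: a black box 270 (x) x 230 (y) x 100 mm high, fixed on the desk. Origin: centre of its underside, on the desk. Its x axis points from its front to its hinge side, y to its left, z up. Vents lie on top behind the hinge. The keeper, a steel lip under the front rim of the bay, is hidden.
- hatch_hinge (a point): Middle of the hatch's hinge axis, fixed on the unit, 75 mm behind the unit's centre, 100 mm above the desk; axes as the unit's, the hinge axis along y. The grey hatch, 190 x 190 x 8 mm, reaches from here to the unit's front (-x); shut, its underside is at 100 mm and its upper face at 108 mm above the desk.
- hatch (a joint): Angle of the hatch about its hinge: 0 = shut flat, grows as its front edge rises; starts 0.2 to 0.5 rad. A stiff hinge: it stays where it is left, and a downward push of 2 to 5 N near its front edge closes it.
- hatch_press (a point): A point on the hatch's upper face, mid-width, 170 mm from the hinge (20 mm from the front edge), in front of the lock: a clear flat strip about 40 mm deep to push on. It moves with the hatch; x points to the hinge, z out of the face.
- slot: The steel-lined straight slot across the lock's dial: 30 mm wide, 70 mm long, 12 mm deep. Origin: centre of its floor, on the turning axis, 100 mm from the hinge at mid-width, 2 mm above the hatch's upper face (110 mm above the desk when shut). x along the slot, z out of the hatch. It moves with the hatch and turns with the lock.
- lock (a joint): Angle of the lock: 0 = unlocked, slot running side to side (the unit's y); grows clockwise seen from above; 1.571 = stop, locked, slot front to back, in line with two small white marks on the hatch. Starts 0 to 0.3 rad, needs about 0.1 N m, stays where left. A hidden tongue below then holds the hatch; turned while the hatch is ajar, it keeps the hatch from shutting.
- mouse: A grey computer mouse, 105 x 62 x 31 mm, lying loose on the desk beside the unit; origin at the centre of its underside. To be left alone.
- tape: A white roll of tape lying flat and loose, 80 mm across, 24 mm high; origin at the centre of its underside. To be left alone.
- pencup: An empty steel pen cup, loose, 76 mm across, 95 mm high; origin at the centre of its underside. To be left alone.
- lock_top (a point): Centre of the lock, level with its top face, 14 mm above the hatch's upper face (122 mm above the desk when shut). The lock is a round black dial 79 mm across, flush inside a fixed black bezel ring 96 mm across, so only the slot gives a hold. Axes as the hatch's: x to the hinge, z out of the face; it does not turn with the dial.

How it is judged:
On the way, in this order (a step that is already met when the one before it is completed fails the run):
1. the hatch is shut while the lock is still open (value of joint hatch below 0.03 rad and value of joint lock below 0.7 rad), for 0.1 s.
2. the fingers bear on a side wall inside the slot while the lock is past the middle of its turn, the hatch shut (contact force between the fingers and slot above 0.3 N and value of joint lock above 0.8 rad and value of joint hatch below 0.03 rad).
At the end, for the whole second after the job is handed in: The hatch is shut (within 0.03 rad), the lock has been turned to within 0.15 rad (about 9 degrees) of its stop and is at rest, and mouse, tape roll and pen cup are within 30 mm of where they were (value of joint hatch below 0.03 rad and value of joint lock above 1.42 rad and velocity of joint lock between -0.05 and 0.05 rad/s and distance of each of mouse, tape, pencup from where it was at the start of the episode below 0.03 m); the robot touches nothing.
It fails at once if mouse, tape roll or pen cup moved more than 30 mm (not (distance of mouse from where it was at the start of the episode below 0.03 m) or not (distance of tape from where it was at the start of the episode below 0.03 m) or not (distance of pencup from where it was at the start of the episode below 0.03 m)).
It fails at once if mouse, tape roll or pen cup lifted off the desk (height (world z) of any of mouse, tape, pencup above 0.015 m).
It fails at once if pen cup tipped (angle between pencup's own z axis and vertical above 0.4 rad).
It fails at once if the hatch lifted further open than it was left (value of joint hatch above 0.65 rad).
It also fails if it takes over 45 s, if anything falls off the work surface, if the arm or the gripper's body presses on something with over 40 N, if the wrist force passes 120 N, or if a joint passes its speed limit or range.

## Working session

There is one attempt and no reset: what is moved stays moved. The work goes in short steps, Python scripts to look and compute and a tool call to move; the robot and the scene stay as the last step left them, time stands still between calls to the robot, and variables do not carry over. Pictures are saved under pics/ and viewed, at most 10 in all, crops included, and the job is handed in when it is done.

Besides the shell and the picture viewer there is one more tool, called after "Request:" by a JSON object that holds its "method" and its "body", one argument or row to a line. apply_moves: Moves the arm, as the interface text tells. Its arguments: {"type":"object","properties":{"plan":{"type":"array","items":{"type":"array","items":{"type":"number"}}},"grip_force":{"type":"number"}},"required":["plan"]}

```bash
mkdir -p pics; cat > h.py <<'E'
import numpy as np, cv2
from station import manip
def cam(n):
    c=manip.camera(n); R=cv2.Rodrigues(np.array(c["rvec"],float))[0]; t=np.array(c["tvec"],float).ravel()
    z=c["range_z"].astype(float); v,u=np.mgrid[0:480,0:640]
    P=np.stack([(u-c["cx"])/c["fx"]*z,(v-c["cy"])/c["fy"]*z,z],-1)
    W=(P-t)@R; W[z==0]=np.nan
    return c,R,t,W
def save(c,n): cv2.imwrite("pics/"+n,c["pixels"][:,:,::-1])
E
python3 - <<'E'
from h import *
for n in("top","side"):
    c,R,t,W=cam(n); save(c,n+"1.png"); np.save(n+"1.npy",W); print(n,c["fx"],-R.T@t, R[2])
s=manip.state(); print(s)
E
```

```text
top 492.1801438982855 [0.43871928 0.06277614 0.95430323] [ 0.18861694 -0.01188833 -0.98197878]
side 528.2965616572145 [0.30771451 0.73523228 0.86567477] [ 0.26397123 -0.64419965 -0.7178621 ]
{'time': 0.1, 'qpos': array([-1.28951132,  0.61582448, -0.01261352,  1.42472222,  0.00809974,
        1.10337894, -0.04043214]), 'qvel': array([-0.00023961, -0.00010976,  0.0003276 , -0.00460715, -0.00055605,
        0.00126697,  0.00041592]), 'tau': array([ 1.55037531e-03, -4.70385468e+01,  2.60326546e-01, -1.71571290e+01,
        1.01033339e-02,  5.87560498e-03, -1.74940681e-05]), 'ee_pos': array([0.19670812, 0.61883506, 0.23825811]), 'ee_rot': array([-1.60600456e-04,  1.53270541e-01,  9.88183606e-01, -1.13008762e-03]), 'force': array([-0.11657279,  0.29139777, -0.06662313]), 'moment': array([ 0.00182637, -0.00202076, -0.0162676 ]), 'grip_force': 0.0, 'gripper_width': 0.0853658263550572}
```

View pics/top1.png

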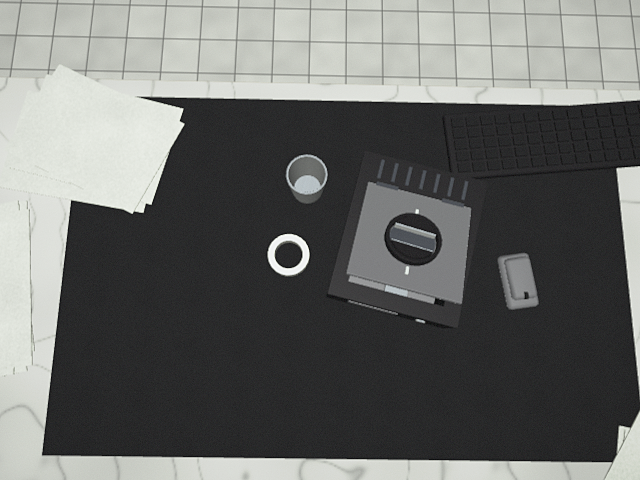

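View pics/side1.png

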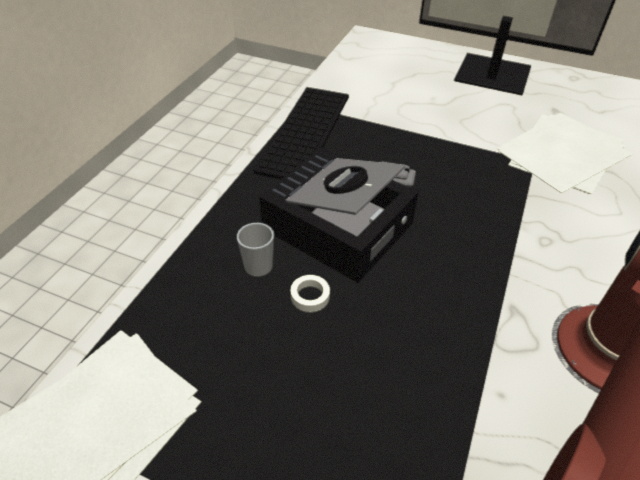

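The top view shows the hatch as a grey square (px ~345–470, 185–305) with its dial at (413,239). The pen cup is at (307,178), the tape at (288,255) and the mouse at (518,280). The side view confirms the hatch front edge is raised towards the robot. Next I measure the plane and the hinge.

```bash
python3 - <<'E'
from h import *
W=np.load("top1.npy"); im=cv2.imread("pics/top1.png"); g=cv2.cvtColor(im,cv2.COLOR_BGR2GRAY)
m=((g>85)&(g<150)).astype(np.uint8); m[:, :340]=0; m[:,480:]=0; m[:180]=0; m[310:]=0
m&=(np.nan_to_num(W[...,2])>.085).astype(np.uint8)
m=cv2.morphologyEx(m,cv2.MORPH_OPEN,np.ones((3,3)))
cs,_=cv2.findContours(m,cv2.RETR_EXTERNAL,cv2.CHAIN_APPROX_NONE); c=max(cs,key=cv2.contourArea)
M=np.zeros_like(m); cv2.drawContours(M,[c],-1,1,-1); M&=m; M=cv2.erode(M,np.ones((5,5)))
P=W[M>0]; P=P[~np.isnan(P).any(1)]
for _ in range(4):
    o=P.mean(0); n=np.linalg.svd(P-o,full_matrices=False)[2][2]; n*=np.sign(n[2]); d=(P-o)@n; P=P[abs(d)<.006]
print("normal",n,"tilt",np.arccos(n[2]),len(P),d.std(),"yaw(-normal xy tilt)",np.arctan2(n[1],n[0]))
# corners: cast contour quad onto the plane
q=cv2.boxPoints(cv2.minAreaRect(c)); q=cv2.approxPolyDP(c,0.04*cv2.arcLength(c,True),True)[:,0]
cc,R,t,_=cam("top"); C=-R.T@t
def ray(u,v,n,o):
    r=R.T@np.array([(u-cc["cx"])/cc["fx"],(v-cc["cy"])/cc["fy"],1]); return C+r*((o-C)@n)/(r@n)
Q=[ray(*p,n,o) for p in q]
for p,X in zip(q,Q): print(p,X.round(4))
print([np.linalg.norm(Q[i]-Q[i-1]).round(3) for i in range(len(Q))])
# dial: dark within hatch
B=((g<70)&(cv2.pointPolygonTest is not None)).astype(np.uint8); H=np.zeros_like(m); cv2.fillPoly(H,[q],1); H=cv2.erode(H,np.ones((9,9)))
D=B&H; D=cv2.morphologyEx(D,cv2.MORPH_CLOSE,np.ones((15,15)))
e=max(cv2.findContours(D,0,2)[0],key=cv2.contourArea); el=cv2.fitEllipse(e); print("dial",el, ray(*el[0],n,o+.014*n).round(4))
big=cv2.resize(im[170:335,320:490],None,fx=4,fy=4,interpolation=3); 
cv2.imwrite("pics/crop1.png",big[:600])
# side camera similarly: UPS top front edges
for (u,v) in[(307,157),(288,255),(518,280)]: print(u,v,W[v,u].round(3))
E
```

```text
normal [ 0.33229837 -0.0818312   0.93961771] tilt 0.3492848025932677 6207 0.0011799364109866728 yaw(-normal xy tilt) -0.24145389575588352
[368 182] [ 0.6992 -0.0315  0.1085]
[347 274] [0.5262 0.0097 0.1733]
[461 303] [ 0.4832 -0.171   0.1727]
[470 208] [ 0.6547 -0.2129  0.1084]
[np.float64(0.187), np.float64(0.189), np.float64(0.186), np.float64(0.188)]
dial ((412.5336608886719, 238.925048828125), (49.9366340637207, 57.47502517700195), 113.57643127441406) [ 0.5879 -0.0995  0.1568]
307 157 [0.751 0.079 0.089]
288 255 [ 0.581  0.114 -0.001]
518 280 [ 0.536 -0.324  0.03 ]
```

View pics/crop1.png

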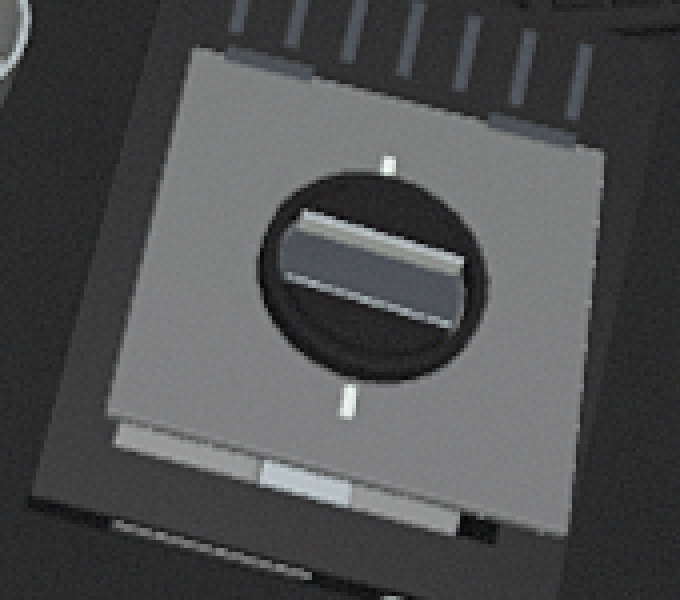

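Request:
{"method": "apply_moves", "body": {
  "plan": [
    [-36,-22,0,0,0,0,0],
    [-36,-22,0,0,0,0,0],
    [-36,-22,0,0,0,0,0],
    [-36,-22,0,0,0,0,0],
    [-36,-22,0,0,0,0,0]
  ],
  "grip_force": 30
}}

```text
time: 0.65
ee_pos: [0.3359, 0.4585, 0.2391]
ee_rot: [-0.0, 0.153, 0.988, -0.0]
force: [0.8, 0.8, 0.1]
gripper_width: 0.0124
grip_force: 0.0
```

Request:
{"method": "apply_moves", "body": {
  "plan": [
    [-36,-22,0,0,0,0,0],
    [-36,-22,0,0,0,0,0],
    [-36,-22,0,0,0,0,0],
    [-19,-34,0,0,0,0,0],
    [-19,-34,0,0,0,0,0]
  ]
}}

```text
time: 1.15
ee_pos: [0.4344, 0.2862, 0.2389]
ee_rot: [-0.0, 0.154, 0.988, -0.0]
force: [0.7, -0.5, 0.9]
gripper_width: -0.0002
grip_force: 0.0
```

Request:
{"method": "apply_moves", "body": {
  "plan": [
    [-19,-34,0,0,0,0,0],
    [-19,-34,0,0,0,0,0],
    [-19,-34,0,0,0,0,0],
    [-19,-34,0,0,0,0,0],
    [-19,-34,0,0,0,0,0]
  ]
}}

```text
time: 1.65
ee_pos: [0.4727, 0.0958, 0.2393]
ee_rot: [-0.0, 0.153, 0.988, -0.0]
force: [0.4, 0.7, -0.1]
gripper_width: 0.0001
grip_force: 0.0
```

Request:
{"method": "apply_moves", "body": {
  "plan": [
    [-19,-34,0,0,0,0,0],
    [-19,-34,0,0,0,0,0],
    [-19,-34,0,0,0,0,0],
    [-19,-34,0,0,0,0,0],
    [0,0,0,0,0,0,0]
  ]
}}

```text
time: 2.15
ee_pos: [0.5041, -0.0628, 0.2392]
ee_rot: [0.001, 0.159, 0.987, -0.002]
force: [-0.1, 0.4, -0.2]
gripper_width: -0.0003
grip_force: 0.0
```

Request:
{"method": "apply_moves", "body": {
  "plan": [
    [-16,-16,10,0,0,0,0],
    [0,0,20,0,0,0,0],
    [0,0,15,0,0,0,0],
    [0,0,10,0,0,0,0],
    [0,0,0,0,0,0,0]
  ]
}}

```text
time: 2.65
ee_pos: [0.5132, -0.0746, 0.1829]
ee_rot: [-0.002, 0.153, 0.988, 0.0]
force: [-0.5, 1.2, -0.9]
gripper_width: 0.0002
grip_force: 0.0
```

```bash
python3 - <<'E'
from h import *
c,R,t,W=cam("side"); im=c["pixels"][120:300,230:450,::-1]; cv2.imwrite("pics/s2.png",cv2.resize(im,None,fx=3,fy=3))
print(manip.state()["ee_pos"],manip.state()["force"])
E
```

```text
[ 0.51403787 -0.07482883  0.18391811] [-0.07610846 -0.08691509  0.06309775]
```

View pics/s2.png

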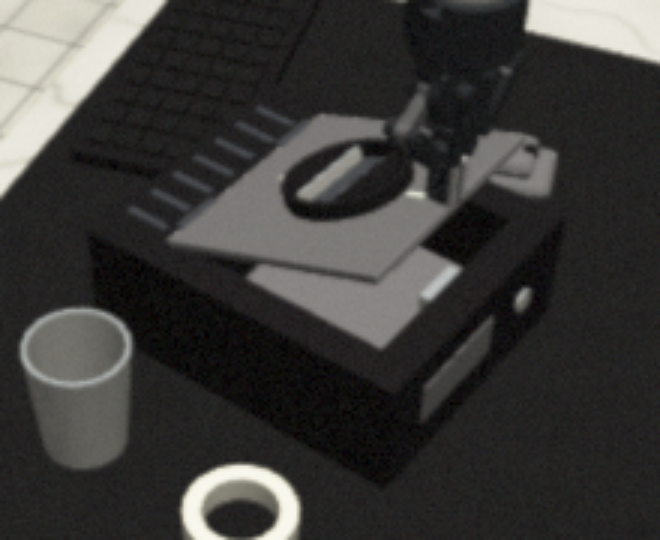

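The fingertips (crop 440,195) stand over the front strip, in front of the dial. Pushing down now.

Request:
{"method": "apply_moves", "body": {
  "plan": [
    [0,0,8,0,0,0,0],
    [0,0,10,0,0,0,0],
    [0,0,10,0,0,0,0],
    [0,0,10,0,0,0,0],
    [0,0,8,0,0,0,0]
  ]
}}

```text
time: 3.2
ee_pos: [0.5137, -0.0752, 0.1372]
ee_rot: [-0.001, 0.153, 0.988, -0.0]
force: [-2.1, 0.9, 2.0]
gripper_width: 0.0002
grip_force: 1.2
```

Request:
{"method": "apply_moves", "body": {
  "plan": [
    [0,0,6,0,0,0,0],
    [0,0,5,0,0,0,0],
    [0,0,4,0,0,0,0],
    [0,0,2,0,0,0,0],
    [0,0,0,0,0,0,0]
  ]
}}

```text
time: 3.7
ee_pos: [0.5148, -0.0755, 0.1211]
ee_rot: [0.001, 0.153, 0.988, -0.0]
force: [-0.6, 0.5, -0.8]
gripper_width: 0.0001
grip_force: 0.0
```

Request:
{"method": "apply_moves", "body": {
  "plan": [
    [0,0,2,0,0,0,0],
    [0,0,2,0,0,0,0],
    [0,0,1,0,0,0,0],
    [0,0,0,0,0,0,0]
  ]
}}

```text
time: 4.1
ee_pos: [0.515, -0.0755, 0.1164]
ee_rot: [0.001, 0.153, 0.988, -0.0]
force: [0.7, -0.5, 0.4]
gripper_width: -0.0003
grip_force: 0.4
```

Request:
{"method": "apply_moves", "body": {
  "plan": [
    [0,0,1,0,0,0,0],
    [0,0,1,0,0,0,0],
    [0,0,0,0,0,0,0]
  ]
}}

```text
time: 4.4
ee_pos: [0.515, -0.0755, 0.116]
ee_rot: [0.001, 0.153, 0.988, 0.0]
force: [-1.4, -0.4, 11.2]
gripper_width: 0.0003
grip_force: 5.9
```

Request:
{"method": "apply_moves", "body": {
  "plan": [
    [0,0,-20,0,0,0,0],
    [0,0,-30,0,0,0,0],
    [25,0,-20,0,0,0,0],
    [30,0,0,0,0,0,0],
    [0,0,0,0,0,0,0]
  ]
}}

```text
time: 4.9
ee_pos: [0.4576, -0.0575, 0.1843]
ee_rot: [-0.002, 0.153, 0.988, 0.0]
force: [-1.1, -0.2, -0.3]
gripper_width: -0.0002
grip_force: 0.0
```

```bash
python3 - <<'E'
from h import *
c,R,t,W=cam("top"); np.save("top2.npy",W); save(c,"top2.png"); np.savez("tc.npz",R=R,t=t,K=[c["fx"],c["fy"],c["cx"],c["cy"]])
cv2.imwrite("pics/crop2.png",cv2.resize(c["pixels"][170:320,330:490,::-1],None,fx=4,fy=4,interpolation=cv2.INTER_CUBIC))
print(manip.state()["ee_pos"])
E
```

```text
[ 0.46004621 -0.05807216  0.18439025]
```

View pics/crop2.png

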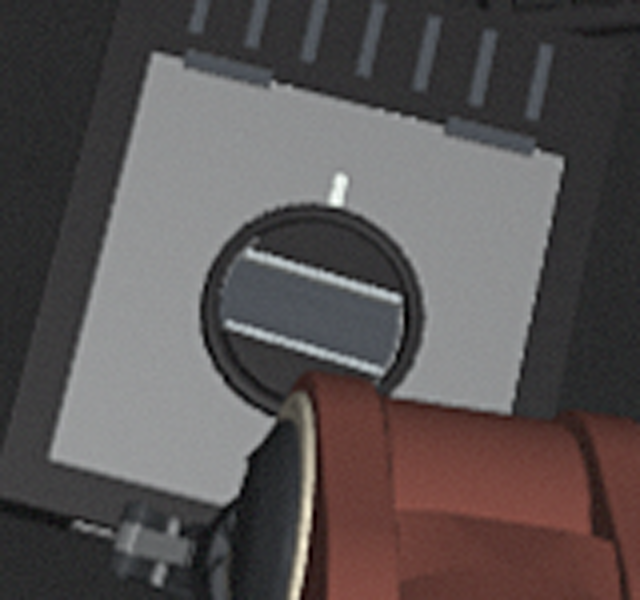

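The hatch is shut flat. The slot's white edges run from crop (247,254) to (400,299) and from (228,325) to (380,372), with the centre near (314,312). Casting these points onto z = 0.122.

```bash
python3 - <<'E'
from h import *
d=np.load("tc.npz"); R,t=d["R"],d["t"]; fx,fy,cx,cy=d["K"]; C=-R.T@t
def ray(p,z):
    u,v=330+(p[0]+.5)/4-.5,170+(p[1]+.5)/4-.5
    r=R.T@np.array([(u-cx)/fx,(v-cy)/fy,1]); return C+r*(z-C[2])/r[2]
a,b,e,f=[ray(p,.122) for p in[(247,254),(400,299),(228,325),(380,372)]]
print(a,b,e,f,"ctr",(a+b+e+f)/4,"ang",[np.degrees(np.arctan2(*(x-y)[1::-1])) for x,y in((a,b),(e,f))])
n=np.array([-(a-b)[1],(a-b)[0]])/np.linalg.norm((a-b)[:2]); print("width",abs((e-a)[:2]@n))
print("bezel x-centre",ray((313,312),.122)); h1,h2=ray((152,54),.108),ray((564,157),.108); print("hinge",h1,h2,np.linalg.norm(h1-h2),np.degrees(np.arctan2(*(h1-h2)[1::-1])))
W=np.load("top2.npy"); print("hatch z",W[200:210,370:385,2].mean(),W[260:270,355:365,2].mean(),"floor",W[245:250,403:415,2].mean())
ctr=((a+b+e+f)/4)[:2]; s=manip.state(); dd=ctr-s["ee_pos"][:2]; Rt=cv2.Rodrigues(np.array([0.,0,0]))[0]
from scipy.spatial.transform import Rotation as Ro
q=s["ee_rot"]; M=Ro.from_quat([q[1],q[2],q[3],q[0]]); print("tool shift",M.inv().apply([*dd,0])*1e3,"tool y ang",np.degrees(np.arctan2(*M.as_matrix()[1::-1,1])))
E
```

```text
[ 0.60398208 -0.07014428  0.122     ] [ 0.58541463 -0.13589284  0.122     ] [ 0.57280707 -0.06159521  0.122     ] [ 0.55360015 -0.12645929  0.122     ] ctr [ 0.57895098 -0.09852291  0.122     ] ang [np.float64(74.23027730899177), np.float64(73.50543616498082)]
width 0.03232503202004973
bezel x-centre [ 0.57909122 -0.09824168  0.122     ]
hinge [ 0.69722674 -0.03091205  0.108     ] [ 0.65321154 -0.21408971  0.108     ] 0.18839159278322956 76.48872320725168
hatch z nan nan floor 0.10965091487192109
tool shift [-125.5690481    -2.64167828   -0.20630328] tool y ang 72.41716964258723
```

Request:
{"method": "apply_moves", "body": {
  "plan": [
    [-40,-1,0,0,0,0,25],
    [-40,-1,0,0,0,0,25],
    [-35,-1,0,0,0,0,25],
    [-10,0,0,0,0,0,25],
    [0,0,0,0,0,0,25]
  ]
}}

```text
time: 5.45
ee_pos: [0.5813, -0.1002, 0.1833]
ee_rot: [-0.0, 0.154, 0.988, -0.0]
force: [-0.9, 0.3, -0.6]
gripper_width: 0.0213
grip_force: 0.0
```

Request:
{"method": "apply_moves", "body": {
  "plan": [
    [0,0,15,0,0,-0.026,25],
    [0,0,15,0,0,0,25],
    [0,0,10,0,0,0,25],
    [0,0,0,0,0,0,25]
  ]
}}

```text
time: 5.85
ee_pos: [0.5781, -0.0988, 0.1427]
ee_rot: [-0.002, 0.14, 0.99, 0.0]
force: [-1.2, -0.4, 0.2]
gripper_width: 0.0212
grip_force: 0.0
```

Well centred (within 1 mm). Descending into the slot.

Request:
{"method": "apply_moves", "body": {
  "plan": [
    [0,0,8,0,0,0,25],
    [0,0,6,0,0,0,25],
    [0,0,4,0,0,0,25],
    [0,0,3,0,0,0,25],
    [0,0,0,0,0,0,25]
  ]
}}

```text
time: 6.35
ee_pos: [0.5799, -0.0994, 0.1229]
ee_rot: [-0.0, 0.14, 0.99, -0.0]
force: [-0.7, -0.2, -0.0]
gripper_width: 0.0219
grip_force: 0.0
```

Request:
{"method": "apply_moves", "body": {
  "plan": [
    [0,0,2,0,0,0,25],
    [0,0,1,0,0,0,25],
    [0,0,0,0,0,0.1,25],
    [0,0,0,0,0,0.1,25],
    [0,0,0,0,0,0.1,25]
  ]
}}

```text
time: 6.85
ee_pos: [0.5804, -0.0996, 0.1205]
ee_rot: [0.0, 0.289, 0.957, -0.0]
force: [-1.2, 0.1, -0.4]
gripper_width: 0.0211
grip_force: 2.6
```

Request:
{"method": "apply_moves", "body": {
  "plan": [
    [0,0,0,0,0,0.1,25],
    [0,0,0,0,0,0.1,25],
    [0,0,0,0,0,0.1,25],
    [0,0,0,0,0,0.1,25],
    [0,0,0,0,0,0.0,25]
  ]
}}

```text
time: 7.35
ee_pos: [0.5797, -0.099, 0.1203]
ee_rot: [-0.001, 0.471, 0.882, -0.0]
force: [-1.9, 0.7, 1.9]
gripper_width: 0.0213
grip_force: 1.4
```

```bash
python3 - <<'E'
from h import *
s=manip.state(); print(s["ee_pos"],s["ee_rot"],s["force"],s["moment"],s["qpos"])
c,R,t,W=cam("side"); cv2.imwrite("pics/s3.png",cv2.resize(c["pixels"][120:260,250:430,::-1],None,fx=4,fy=4))
E
```

```text
[ 0.57970483 -0.09901811  0.12034343] [-5.43702212e-04  4.71078503e-01  8.82091080e-01 -2.75445991e-04] [-1.86054009  0.72627757  1.93321236] [ 0.15321785  0.26277072 -0.00345047] [-0.03794736  0.67048012  0.27485603  1.74581816 -0.24691094  0.76042182
  0.95011713]
```

View pics/s3.png

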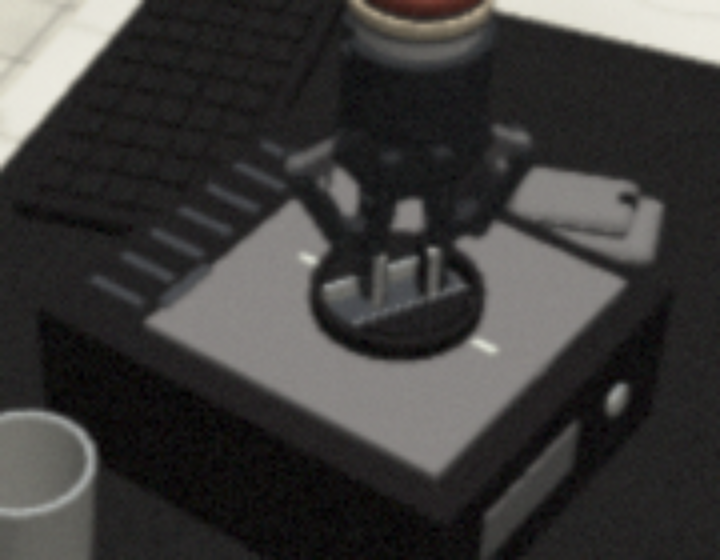

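The fingers (crop ~380–435, 280) stand in the slot, and the dial is turning with them towards the white marks at (307,258) and (484,346). I keep turning.

Request:
{"method": "apply_moves", "body": {
  "plan": [
    [0,0,0,0,0,0.1,25],
    [0,0,0,0,0,0.1,25],
    [0,0,0,0,0,0.1,25],
    [0,0,0,0,0,0.1,25],
    [0,0,0,0,0,0.1,25]
  ]
}}

```text
time: 7.9
ee_pos: [0.5792, -0.0982, 0.1203]
ee_rot: [-0.002, 0.675, 0.738, 0.0]
force: [-2.9, 1.5, 2.1]
gripper_width: 0.0212
grip_force: 4.0
```

Request:
{"method": "apply_moves", "body": {
  "plan": [
    [0,0,0,0,0,0.1,25],
    [0,0,0,0,0,0.1,25],
    [0,0,0,0,0,0.1,25],
    [0,0,0,0,0,0.1,25],
    [0,0,0,0,0,0.0,25]
  ]
}}

```text
time: 8.4
ee_pos: [0.5793, -0.0975, 0.1201]
ee_rot: [-0.002, 0.807, 0.59, -0.0]
force: [-2.4, 3.0, 2.5]
gripper_width: 0.0216
grip_force: 2.4
```

```bash
python3 - <<'E'
from h import *
s=manip.state(); q=s["ee_rot"]; print(s["ee_pos"],2*np.degrees(np.arctan2(q[2],q[1]))-90,s["force"],s["moment"],s["qpos"][6])
c,R,t,W=cam("side"); cv2.imwrite("pics/s4.png",cv2.resize(c["pixels"][120:260,250:430,::-1],None,fx=4,fy=4))
E
```

```text
[ 0.57934238 -0.09746234  0.12012152] -17.63417113792282 [-2.35730733  3.01440907  2.51335346] [0.71057997 0.48505397 0.03728688] 0.26199448535674813
```

View pics/s4.png

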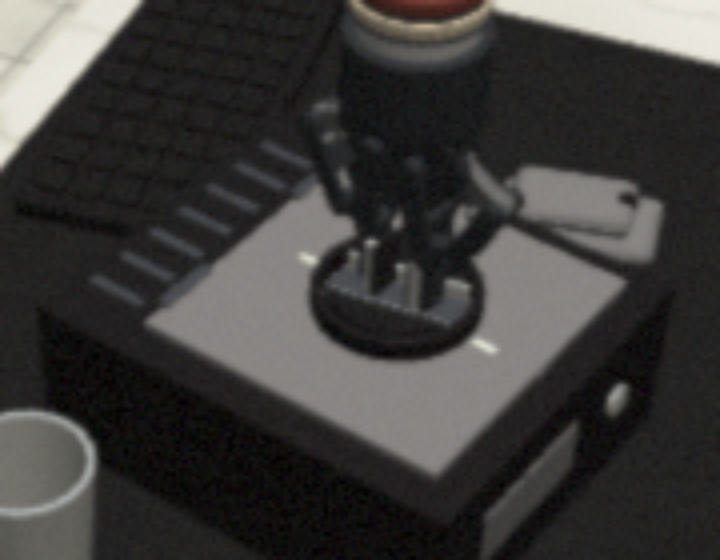

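The slot edge runs (330,292)–(452,325), still short of the mark line, so it needs more turn.

Request:
{"method": "apply_moves", "body": {
  "plan": [
    [0,0,0,0,0,0.08,25],
    [0,0,0,0,0,0.08,25],
    [0,0,0,0,0,0.06,25],
    [0,0,0,0,0,0.0,25]
  ]
}}

```text
time: 8.85
ee_pos: [0.5796, -0.0972, 0.12]
ee_rot: [-0.002, 0.867, 0.498, -0.0]
force: [-2.2, 4.2, 3.2]
gripper_width: 0.0215
grip_force: 3.4
```

```bash
cat > st.py <<'E'
from h import *
s=manip.state(); q=s["ee_rot"]; p=s["ee_pos"]; m=s["moment"]; f=s["force"]
print(p,2*np.degrees(np.arctan2(q[2],q[1]))-90,f,m,s["qpos"][6])
E
python3 st.py
```

```text
[ 0.57959058 -0.0971941   0.12004719] -30.20181796900892 [-2.21651302  4.21773303  3.16588944] [0.94126434 0.61419735 0.03463972] 0.09168814975626408
```

Request:
{"method": "apply_moves", "body": {
  "plan": [
    [0,0,0,0,0,0.06,25],
    [0,0,0,0,0,0.04,25],
    [0,0,0,0,0,0.0,25]
  ]
}}

```text
time: 9.15
ee_pos: [0.5801, -0.0972, 0.1202]
ee_rot: [-0.002, 0.89, 0.456, -0.0]
force: [-3.5, 4.0, 3.8]
gripper_width: 0.0212
grip_force: 23.0
```

```bash
python3 st.py; python3 - <<'E'
from h import *
c,R,t,W=cam("side"); cv2.imwrite("pics/s5.png",cv2.resize(c["pixels"][120:260,250:430,::-1],None,fx=4,fy=4))
E
```

```text
[ 0.58012821 -0.09721129  0.12020658] -35.68574144945926 [-3.51144683  4.0496085   3.83109436] [1.11168782 0.50543049 0.91349877] 0.01603647117658914
```

View pics/s5.png

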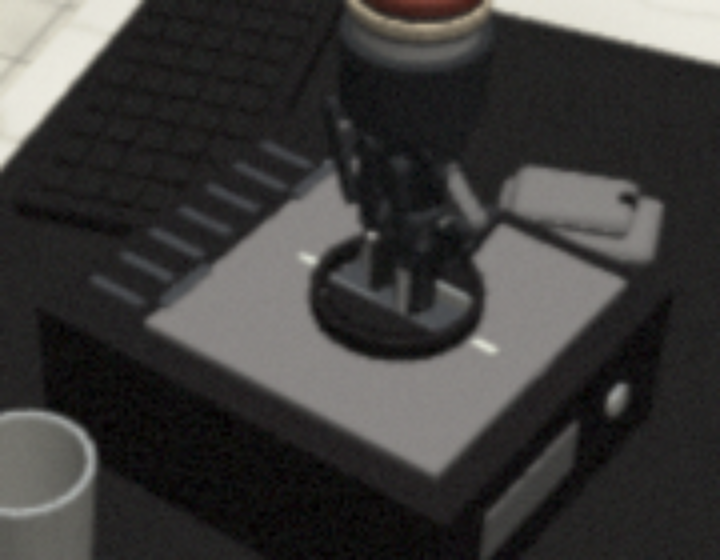

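The moment jumped to 0.9 N m, so the lock is at its stop, and the slot edge (332,282)–(430,328) is parallel to the marks. I ease off and lift out.

Request:
{"method": "apply_moves", "body": {
  "plan": [
    [0,0,0,0,0,-0.1,25],
    [0,0,0,0,0,-0.1,25],
    [0,0,0,0,0,-0.1,25],
    [0,0,-8,0,0,0,25],
    [0,0,-12,0,0,0,25]
  ]
}}

```text
time: 9.7
ee_pos: [0.5802, -0.1007, 0.1406]
ee_rot: [0.001, 0.815, 0.58, -0.0]
force: [0.1, -0.1, -0.1]
gripper_width: 0.0212
grip_force: 0.0
```

Request:
{"method": "apply_moves", "body": {
  "plan": [
    [0,0,-30,0,0,0,25],
    [0,0,-40,0,0,0,25],
    [0,0,-30,0,0,0,25],
    [0,0,-20,0,0,0,25],
    [0,0,0,0,0,0,25]
  ]
}}

```text
time: 10.2
ee_pos: [0.5823, -0.1016, 0.2651]
ee_rot: [0.004, 0.815, 0.58, 0.003]
force: [0.1, -0.6, -1.2]
gripper_width: 0.0212
grip_force: 0.0
```

```bash
python3 st.py; python3 - <<'E'
from h import *
c,R,t,W=cam("side"); cv2.imwrite("pics/s6.png",cv2.resize(c["pixels"][110:310,230:450,::-1],None,fx=3,fy=3))
E
```

```text
[ 0.5823015  -0.10159631  0.26506009] -19.085801987041094 [ 0.14505742 -0.63866186 -1.18229251] [-0.0443037   0.07464183 -0.01077252] 0.14134260419953648
```

View pics/s6.png

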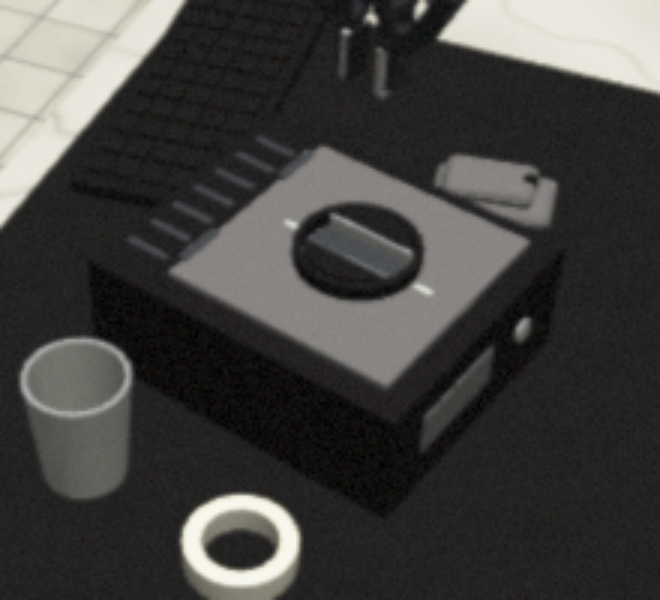

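The hatch is shut and the hand is clear. The slot edges run (330,215)–(410,252) and (308,240)–(388,276), against the mark line (291,224)–(424,290). I check the angle by ray casting.

```bash
python3 - <<'E'
from h import *
c,R,t,W=cam("side"); C=-R.T@t; g=cv2.cvtColor(c["pixels"],cv2.COLOR_RGB2GRAY)
def ray(u,v,z):
    r=R.T@np.array([(u-c["cx"])/c["fx"],(v-c["cy"])/c["fy"],1]); return (C+r*(z-C[2])/r[2])[:2]
# slot floor region (mid grey inside the dial) -> fit its long direction, rectified on z=.110
x0,y0=230+355/3,110+250/3
v,u=np.mgrid[0:480,0:640]; X=np.stack([ray(*a,.122) for a in zip(u[170:215,320:380].ravel(),v[170:215,320:380].ravel())])
r=np.linalg.norm(X-[.579,-.0985],axis=1); gg=g[170:215,320:380].ravel(); S=X[(r<.036)&(gg>55)]
rect=cv2.minAreaRect((S*1e3).astype(np.float32)); bx=cv2.boxPoints(rect); print(len(S),rect)
for i in range(4): d=bx[i]-bx[i-1]; print(np.linalg.norm(d),np.degrees(np.arctan2(d[1],d[0])))
def ang(a,b,z):
    p,q=[ray(230+(k[0]+.5)/3-.5,110+(k[1]+.5)/3-.5,z) for k in(a,b)]; d=p-q; return np.degrees(np.arctan2(d[1],d[0]))
print(ang((330,215),(410,252),.122),ang((308,240),(388,276),.122),"marks",ang((291,224),(424,290),.108))
E
```

```text
357 ((578.91015625, -95.82752990722656), (37.877681732177734, 68.42210388183594), 74.74246215820312)
37.877674 -105.25746
68.422066 -15.257542
37.877674 74.74253
68.422066 164.74246
-12.910003877159959 -11.50134272352487 marks -14.386438433031545
```

```bash
python3 -c "
from station import manip
print(manip.sign_off())"
```

```text
the job is handed in; nothing more can be done
None
```

The hatch is shut, the lock is turned clockwise to its stop (slot within about 2° of the locked direction in the last image), the hand is clear with the mouse, tape and pen cup untouched, and the job is handed in; the sign-off returned no verdict.

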